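# Open a desk fan: lean its guard aside, unscrew the blade cap of unknown thread hand

## Task

The desk fan, its head tilted to face the ceiling, is being opened for cleaning. Lift its loose round front guard off by the centre knob and lean it aside, standing on its edge and tilted back against the flat cover of the binders that stand to its left. Then unscrew the round black cap that holds the blades: some of these fans have an ordinary thread and some a reverse one, so try it one way and, if it only meets a stop, the other way until it comes free. Lift the cap off and finish while still holding it in the gripper, still and well clear above the fan, with the guard still leaning and the other things left where they lie.

Things in the scene. Friction and masses are not known exactly. Their poses are not given: they have to be found in the camera images.
- guard: fan's round wire front guard: flat disc 200 mm across, 3 mm thick, 130 g, with black grippy rubber edging 10 mm wide that reaches 7 mm below the disc. Lies loose on the shroud's rim, centred over the cap; lifts straight off. Origin: centre of the disc's underside; z up, away from the fan. Round white centre knob on top, 32 mm across, up to 18.5 mm above the underside: pinch it from above
- binders: two small lever-arch binders side by side, standing fast left of the fan, spines to the robot, 132 mm wide, 200 mm deep, 195 mm high. Origin: foot of the middle of the flat right-hand cover, on the worktop; x points into that cover (to the left), y along it to the robot. The guard leans on it well with its disc 45 deg from level: underside to the cover, edge on worktop and cover
- fan: white desk fan that stands fast, head tilted up so the blade axis is vertical. Origin: centre of its foot on the worktop, exactly under the blade axis; z up. Its black tilt knobs stick out to +y and -y, to 111 mm from the axis, 113 mm high. Round deep shroud, inside radius 88 mm, outside 94 mm, its rim 142 mm above the worktop; the guard rests on it. The blades are locked and do not turn
- hub_face (a point): point on the blade axis in the flat face of the grey blade hub (radius 31 mm) on which the cap sits, 104 mm above the worktop; the blades beside it are lower. From it rises a steel stub 12 mm thick, 26 mm high, with a coarse interrupted thread reaching 11 mm from the axis, hidden under the cap
- cap: round black ribbed cap, 44 mm across, 34 mm high, about 90 g, hollow below, screwed on the stub in the middle of the fan under the guard, resting on the hub face. Origin: centre of its lower rim; z up along the screw axis; at the start its x axis lies along the fan's x axis. Grip it from above across its sides, fingertips 4 to 8 mm above the hub face
- cap_top (a point): middle of the cap's top, 34 mm above its lower rim. The thread's hand cannot be seen and varies: the wrong way the cap meets a solid stop within 0.1 rad; the right way it turns easily and can be lifted off once turned 1.15 to 1.9 rad (1.35 is good). It need not be raised while turning and cannot be pulled off before. Then lift straight up: clear of the stub after 30 mm
- screwdriver: bystander: screwdriver with black handle, 190 mm long, lying on the worktop right of the fan; leave alone
- sticky_pad: bystander: pad of sticky notes, 76 x 76 x 12 mm, on the worktop right of the fan; leave alone
- stapler: bystander: black stapler, 144 x 38 x 46 mm, on the worktop in front of the binders; leave alone
- eraser: bystander: eraser in a sleeve, 54 x 22 x 12 mm, on the worktop behind the fan; leave alone

How it is judged:
On the way, in this order (a step that is already met when the one before it is completed fails the run):
1. the guard stands leaning against the binders, let go and at rest (angle between guard's own z axis and vertical between 0.4 and 1.4 rad and x of guard in the frame of binders below 0 m and height (world z) of guard below 0.115 m and contact force between guard and binders above 0.05 N and contact force between guard and fan below 0.05 N and contact force between guard and the fingers below 0.05 N and linear speed of guard below 0.03 m/s), for 0.3 s.
2. the cap has been turned on its thread by more than 0.9 rad from where it sat, while still on the stub (angle between the x axis of cap and the x axis of fan, either way round above 0.9 rad and z of cap in the frame of fan below 0.121 m), for 0.1 s.
At the end, for the whole second after the job is handed in: the fingers hold the cap (over 1 N) still, its rim over 50 mm above the hub face, within 150 mm of the blade axis, off the fan; the guard rests in front of the binders against them, tilted 0.4 to 1.4 rad from level, its centre under 115 mm high, touching neither fan nor fingers (all of step 1 and z of cap in the frame of fan above 0.154 m and contact force between the fingers and cap above 1 N and contact force between cap and fan below 0.05 N and horizontal distance between cap and fan below 0.15 m and linear speed of cap below 0.03 m/s); the arm keeps its last pose, push and grip.
It fails at once if a bystander (screwdriver, sticky pad, stapler or eraser) is moved more than 15 mm (distance of any of screwdriver, sticky_pad, stapler, eraser from where it was at the start of the episode above 0.015 m).
It also fails if it takes over 67 s, if anything falls off the work surface, if the arm or the gripper's body presses on something with over 40 N, if the wrist force passes 120 N, or if a joint passes its speed limit or range.

## Robot

A 6-joint arm with a two-finger parallel gripper is mounted at the origin on a cart in front of the work surface, level with it; the furniture and walls round the work are solid. World frame = base frame: x ahead of the robot, y to its left, z up, the work surface at z = 0. Lengths are in m, angles in rad, forces in N, time in s.
With the tool pointing down it reaches from about 0.375 to 0.9 m from the base axis. Payload 3.1 kg.
Tool frame: the origin (TCP) lies between the finger pads; the fingertips stand manip.nose_length ahead of it and the grasp point (between the pads) lies 5 mm behind it (manip.nose_length is the distance from the TCP to the fingertips, in m); z points along the fingers, y is the line along which they close (so a half turn about z gives the same grasp; the last joint's range is limited). The gripper opens to 85 mm and grips with 20 to 120 N. Pads are 22 mm wide; open, the fingers measure 114 mm over their backs; the gripper's body (76 mm by 85 mm) begins 54 mm behind the grasp point. The pads swing forward as they close: fully open they stand 13 mm farther back than shut.
Start: joints at [-1.401, 0.527, 1.433, -0, 1.181, -0.178], TCP at [0.214, -0.587, 0.245] pointing down, gripper open.
Joint ranges: [-3.08, 3.08], [-0.75, 2.2], [0.22, 2.44], [-1.43, 4.57], [0, 2.65], [-2.85, 2.85]. Speed limits (rad/s): [2.79, 2.79, 3.14, 3.14, 3.14, 3.14].

## Interface

Orientations are given as a unit quaternion [x, y, z, w].
In Python, from station import monitor, eyes, job, manip gives the robot as it stands.
- The arm moves only by the shell command python3 -m pendant 'ROWS' [FORCE]. ROWS is JSON, a list that holds one entry, the list of rows, each a list of 7 numbers: the shift along the tool's x, y, z as a fraction of full scale, then the turn, a rotation vector about the tool's x, y, z as a fraction of full scale, then the opening, from 0 (shut) to 1 (fully open). A call has 1 to 20 rows; each row shifts and turns the commanded pose from where the row before left it, along the tool's axes as they then stand; what a row does not reach is not made up. Full scale, the value 1, is 800 mm for a shift and 0.12 rad for a turn. A row lasts 1/10 s, in which the tool goes at most 50 mm and 8.59 degrees, less where a joint would pass 70% of its speed; a pose out of reach is approached as far as the arm can. A call with a number of a shift or a turn outside -1 to 1 is refused whole. A call with a gripper value outside its range is refused whole. The fingers move at their own pace and stop on an object; FORCE is the grip in N (left out, the last holds). Time passes only in rows, so rows that do not move let the fingers close. It gives the time, the measured TCP pose, the force, the opening and the grip force at its end, in the units of the state.
- monitor.sense(): the state, without advancing time (a new reading comes with each control period).
- eyes.snapshot(name): name is "scene" or "top" or "wrist"; returns a dict with "pixels" (420x560x3 uint8, red, green, blue), "depth" (420x560 float32, m along the optical axis (not along the pixel's ray), 0 where there is no reading), "intrinsics" (3x3 intrinsics, pixels), "eye" and "attitude" of the camera in the world. Camera axes: x right, y down, z forward; pixel columns grow to the right and rows downward; lengths in m; the calibration is good to about 2 mm. The wrist camera is an equidistant fisheye: a pixel r from the principal point sees the ray r / f radians off the axis. A picture is of the moment at which its call begins.
- job.sign_off(): hands the job in; it is judged then, once.
The state is a dict: "t": time; "q": joint angles; "qd": joint speeds; "tau": joint torques, N m; "tcp_pos": TCP position; "tool_rot": TCP orientation; "force": force on the tool from outside, world axes, zero at the start; "ft_torque": the same for the moment, N m; "finger_gap": opening from 0.0 (shut) to 1.0 (fully open); "gripper_force": force on a finger pad.
Only numpy, scipy, OpenCV 4.12 (cv2) and the standard library are available. Lean on these libraries where they do the work, as an engineer would, in place of code of your own. Each camera call takes 0.05 s, during which the arm holds its last target. There are 200 camera calls.

## Working session

There is one attempt and no reset: what is moved stays moved. The work goes in short steps, Python scripts to look and compute and a shell command to move; the robot and the scene stay as the last step left them, time stands still between calls to the robot, and variables do not carry over. Pictures are saved under pics/ and viewed, at most 10 in all, crops included, and the job is handed in when it is done.

```bash
mkdir -p pics; ls; python3 - <<'E'
from station import monitor, eyes, job, manip
import cv2,numpy as np
print(manip.nose_length, [a for a in dir(manip) if a[0]!='_'])
print(monitor.sense())
for n in ["scene","top"]:
    s=eyes.snapshot(n); cv2.imwrite(f"pics/{n}0.png",s["pixels"][:,:,::-1]); np.savez(f"pics/{n}0.npz",**s)
    print(n,s["intrinsics"],s["eye"],s["attitude"])
E
```

```text
pics
0.014 ['PlanningError', 'nose_length']
{'t': 0.0, 'q': array([-1.40047527e+00,  5.28457990e-01,  1.43392458e+00, -7.47019920e-06,
        1.18142557e+00, -1.78495926e-01]), 'qd': array([ 5.66094821e-04, -1.36512903e-03,  3.60617957e-04, -2.48223683e-05,
       -1.13958146e-03,  1.54834851e-03]), 'tau': array([-1.25537990e-03, -4.42352986e+01, -1.78028798e+01, -3.57288554e-04,
        8.30249337e-03,  1.60532004e-06]), 'tcp_pos': array([ 0.21352318, -0.58664458,  0.24433155]), 'tool_rot': array([ 9.84828502e-01,  1.73526928e-01,  1.07388688e-06, -1.10774607e-03]), 'force': array([ 0.01568792, -0.49077074,  0.93543681]), 'ft_torque': array([ 0.00350478,  0.0308413 , -0.00714618]), 'gripper_force': 0.0, 'finger_gap': 1.004109921135618}
scene [[435.62781946   0.         282.28558546]
 [  0.         435.62781946 215.10241204]
 [  0.           0.           1.        ]] [-0.01033541  0.68844084  0.8694911 ] [-0.2667523   0.865724   -0.40636136  0.1193131 ]
top [[383.20154663   0.         280.45443869]
 [  0.         383.20154663 210.80181272]
 [  0.           0.           1.        ]] [ 0.37412171 -0.05647241  1.23188589] [-0.69859411  0.71309456 -0.04277492  0.0404069 ]
```

View pics/scene0.png

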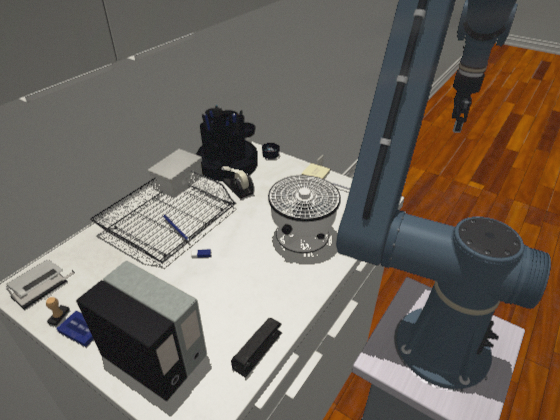

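View pics/top0.png

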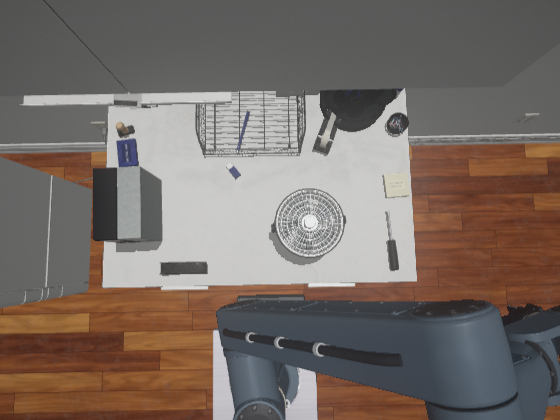

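The scene view shows the binders at the lower left (140,330), the stapler at (257,347), and the fan with its guard and knob at (304,192). In the top view the knob is at (310,222), the binders' top is at x 94–141 with the right cover seen as x 141–162, the stapler is at (184,268) and the eraser at (233,171).

```bash
cat > h.py <<'E'
import numpy as np,cv2
from scipy.spatial.transform import Rotation as R
def cloud(s):
    K=s["intrinsics"];d=s["depth"];v,u=np.mgrid[:d.shape[0],:d.shape[1]]
    c=np.stack([(u-K[0,2])/K[0,0]*d,(v-K[1,2])/K[1,1]*d,d],-1)
    P=c@R.from_quat(s["attitude"]).as_matrix().T+s["eye"]; P[d<=0]=np.nan; return P
def ray(s,u,v,z):
    K=s["intrinsics"];r=R.from_quat(s["attitude"]).apply([(u-K[0,2])/K[0,0],(v-K[1,2])/K[1,1],1])
    return s["eye"]+r*(z-s["eye"][2])/r[2]
E
python3 - <<'E'
from h import *
np.set_printoptions(precision=4,suppress=True)
S={n:dict(np.load(f"pics/{n}0.npz")) for n in("top","scene")}
for n,(u,v) in dict(top=(310,222),scene=(304,192)).items():
    s=S[n];P=cloud(s);g=s["pixels"].astype(int)
    w=P[v-14:v+15,u-14:u+15].reshape(-1,3);k=w[(w[:,2]>.151)&(w[:,2]<.17)]
    print(n,"knob",len(k),k.mean(0),(k.min(0)+k.max(0))/2,np.ptp(k,0),"ray",ray(s,u,v,.16))
    # disc points
    w=P.reshape(-1,3);kn=np.nanmean(k,0)
    m=(np.hypot(*(w[:,:2]-kn[:2]).T)<.12)&(w[:,2]>.141)&(w[:,2]<.15);q=w[m]
    print(" disc",m.sum(),(cv2.minEnclosingCircle(q[:,:2].astype(np.float32))),np.median(q[:,2]))
    # binders
    t=w[(w[:,2]>.188)&(w[:,2]<.202)&(w[:,1]>.25)&(w[:,0]>.3)]
    if len(t): print(" top",len(t),np.median(t[:,2]),cv2.minAreaRect(t[:,:2].astype(np.float32)), cv2.boxPoints(cv2.minAreaRect(t[:,:2].astype(np.float32))))
P=cloud(S["top"])
c=P[170:242,142:164].reshape(-1,3);c=c[(c[:,2]>.02)&(c[:,2]<.185)]
for _ in range(3):
    A=np.c_[c[:,0],c[:,2],np.ones(len(c))];x=np.linalg.lstsq(A,c[:,1],rcond=None)[0];r=abs(A@x-c[:,1]);c=c[r<max(.004,2*np.median(r))]
print("cover y=ax+bz+c",x,len(c),c.min(0),c.max(0))
for nm,z,uv in [("stapler",.046,[(161,263),(161,274),(207,263),(207,274)]),("eraser",.012,[(227,164),(240,178)])]:
    print(nm,[ray(S["top"],*p,z)[:2] for p in uv],P[uv[0][1]+4,uv[0][0]+6])
# obstacles between: heights tall over the table
E
```

```text
top knob 106 [ 0.4685 -0.1425  0.1605] [ 0.4738 -0.1417  0.158 ] [0.0409 0.0328 0.0139] ray [ 0.4675 -0.1437  0.16  ]
 disc 1658 ((0.4688965976238251, -0.14281252026557922), 0.09986978024244308) 0.144873094303259
 top 3486 0.1948885661781905 ((0.530059814453125, 0.38587284088134766), (0.2000463902950287, 0.13272832334041595), 1.8624060153961182) [[0.4279 0.449 ]
 [0.4322 0.3163]
 [0.6322 0.3228]
 [0.6279 0.4555]]
scene knob 90 [ 0.4648 -0.1365  0.1575] [ 0.4671 -0.1385  0.1572] [0.0329 0.0329 0.0103] ray [ 0.4643 -0.1342  0.16  ]
 disc 1181 ((0.46723952889442444, -0.1402529776096344), 0.10188040882349014) 0.1429301008703412
 top 5820 0.1931467914470787 ((0.725145697593689, 0.366127073764801), (0.15794765949249268, 0.6150755286216736), 83.17219543457031) [[0.4104 0.3243]
 [1.0211 0.2512]
 [1.0399 0.408 ]
 [0.4292 0.4811]]
cover y=ax+bz+c [ 0.0321 -0.0001  0.3044] 1215 [0.4323 0.3164 0.02  ] [0.6316 0.3262 0.1849]
stapler [array([0.3607, 0.3075]), array([0.3274, 0.3069]), array([0.3578, 0.1666]), array([0.3245, 0.1665])] [0.3482 0.289  0.0457]
eraser [array([0.6751, 0.1085]), array([0.6279, 0.0667])] [0.6608 0.0888 0.0146]
```

```bash
python3 -m pendant '[[[0,0,0,0,0,-1,0.7],[0,0,0,0,0,-1,0.7],[0,0,0,0,0,-1,0.7],[0,0,0,0,0,-1,0.7],[0,0,0,0,0,-1,0.7],[0,0,0,0,0,-1,0.7],[0,0,0,0,0,-1,0.7],[0,0,0,0,0,-1,0.7],[0,0,0,0,0,-1,0.7],[0,0,0,0,0,-1,0.7],[0,0,0,0,0,-0.45,0.7]]]' 40
python3 -m pendant '[[[0.042,0.0258,0,0,0,0,0.7],[0.042,0.0258,0,0,0,0,0.7],[0.042,0.0258,0,0,0,0,0.7],[0.042,0.0258,0,0,0,0,0.7],[0.042,0.0258,0,0,0,0,0.7],[0.042,0.0258,0,0,0,0,0.7],[0.042,0.0258,0,0,0,0,0.7],[0.042,0.0258,0,0,0,0,0.7],[0.042,0.0258,0,0,0,0,0.7],[0.042,0.0258,0,0,0,0,0.7],[0.042,0.0258,0,0,0,0,0.7],[0.042,0.0258,0,0,0,0,0.7],[0.042,0.0258,0,0,0,0,0.7],[0,0,0,0,0,0,0.7],[0,0,0,0,0,0,0.7]]]'
cat >> h.py <<'E'
def go(target,rot=None):
    from station import monitor
    st=monitor.sense();r=R.from_quat(st["tool_rot"]);d=r.inv().apply(np.array(target)-st["tcp_pos"])
    print("t",round(st["t"],2),"pos",st["tcp_pos"].round(4),"q",st["q"].round(3),"F",st["force"].round(2),"gap",round(st["finger_gap"],3),"gf",st["gripper_force"])
    print("axes\n",r.as_matrix().round(4)); print("shift frac",(d/.8).round(4))
    if rot is not None: print("turn units",((r.inv()*R.from_matrix(rot)).as_rotvec()/.12).round(3))
E
python3 - <<'E'
from h import *
from station import eyes
Rt=np.array([[-.032,.9995,0],[.9995,.032,0],[0,0,-1.]])
go([.4683,-.1420,.165],Rt)
s=eyes.snapshot("wrist");cv2.imwrite("pics/w1.png",s["pixels"][:,:,::-1]);print(s["intrinsics"],s["eye"],R.from_quat(s["attitude"]).as_matrix())
P=cloud(s);np.savez("pics/w1.npz",**s)
E
```

```text
t: 1.2
tcp_pos: [0.2136, -0.5869, 0.2447]
tool_rot: [0.695, 0.719, 0.0, -0.001]
force: [0.5, 0.2, -0.6]
finger_gap: 0.701
gripper_force: 0.0
t: 2.7
tcp_pos: [0.4678, -0.1414, 0.2451]
tool_rot: [0.695, 0.719, -0.0, -0.0]
force: [0.2, -0.7, 0.6]
finger_gap: 0.7
gripper_force: 0.0
t 2.7 pos [ 0.4678 -0.1414  0.2451] q [-5.220e-01  3.460e-01  1.766e+00 -1.000e-03  1.030e+00 -5.570e-01] F [ 0.16 -0.72  0.6 ] gap 0.7 gf 0.0
axes
 [[-3.460e-02  9.994e-01 -9.000e-04]
 [ 9.994e-01  3.460e-02 -1.000e-04]
 [-0.000e+00 -9.000e-04 -1.000e+00]]
shift frac [-0.0008  0.0007  0.1001]
turn units [-0.007  0.     0.022]
[[325.1922621    0.         278.21845823]
 [  0.         325.1922621  208.14926387]
 [  0.           0.           1.        ]] [ 0.46563247 -0.06156186  0.37353612] [[ 9.99416819e-01  3.22596331e-02  1.11954305e-02]
 [ 3.41421016e-02 -9.49624648e-01 -3.11524227e-01]
 [ 5.81799524e-04  3.11724787e-01 -9.50172257e-01]]
```

View pics/w1.png

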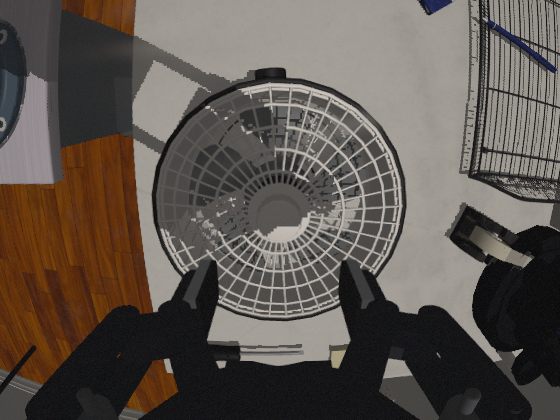

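The wrist view shows the guard's rim spanning columns 152–405 and rows 80–320, with the knob around (279,212). The fingers straddle it along the image's x direction. I'll check the centre with fisheye rays from the rim.

```bash
python3 - <<'E'
from h import *
s=dict(np.load("pics/w1.npz"))
def fray(u,v,z):
    K=s["intrinsics"];x=np.array([u-K[0,2],v-K[1,2]]);r=np.hypot(*x);t=r/K[0,0]
    d=R.from_quat(s["attitude"]).apply([*(np.sin(t)*x/r),np.cos(t)]);return s["eye"]+d*(z-s["eye"][2])/d[2]
pts=np.array([fray(*p,.143)[:2] for p in [(152,200),(405,196),(279,80),(279,320),(190,113),(370,111)]])
A=np.c_[2*pts,np.ones(len(pts))];x=np.linalg.lstsq(A,(pts**2).sum(1),rcond=None)[0]
print(x[:2],np.sqrt(x[2]+x[0]**2+x[1]**2)); print([fray(*p,.16)[:2].round(4) for p in [(252,205),(307,205),(279,240)]])
E
```

```text
[ 0.46938323 -0.14148674] 0.09937100824548449
[array([ 0.45  , -0.1299]), array([ 0.4879, -0.1286]), array([ 0.4695, -0.1556])]
```

```bash
python3 -m pendant '[[[0,0.0013,0.02,0,0,0,0.5],[0,0,0.02,0,0,0,0.5],[0,0,0.02,0,0,0,0.5],[0,0,0.02,0,0,0,0.5],[0,0,0.013,0,0,0,0.5],[0,0,0.006,0,0,0,0.5],[0,0,0,0,0,0,0.5],[0,0,0,0,0,0,0.5]]]' 40
python3 -m pendant '[[[0,0,0.0025,0,0,0,0.5],[0,0,0,0,0,0,0.5]]]'
python3 -m pendant '[[[0,0,0.0025,0,0,0,0.5],[0,0,0,0,0,0,0.5]]]'
```

```text
t: 3.55
tcp_pos: [0.4691, -0.1427, 0.1665]
tool_rot: [0.696, 0.718, 0.0, 0.0]
force: [-0.3, -0.4, 0.3]
finger_gap: 0.501
gripper_force: 0.0
t: 3.75
tcp_pos: [0.4691, -0.1422, 0.1645]
tool_rot: [0.696, 0.718, 0.0, 0.0]
force: [0.4, -0.5, -1.4]
finger_gap: 0.503
gripper_force: 0.0
t: 3.95
tcp_pos: [0.4688, -0.142, 0.1621]
tool_rot: [0.696, 0.718, -0.0, -0.0]
force: [-0.1, -0.1, -0.8]
finger_gap: 0.5
gripper_force: 0.0
```

```bash
python3 -m pendant '[[[0,0,0,0,0,0,0.2],[0,0,0,0,0,0,0.2],[0,0,0,0,0,0,0.2],[0,0,0,0,0,0,0.2],[0,0,0,0,0,0,0.2]]]' 60
python3 -m pendant '[[[0,0,-0.01,0,0,0,0.2],[0,0,-0.02,0,0,0,0.2],[0,0,-0.02,0,0,0,0.2],[0,0,-0.02,0,0,0,0.2],[0,0,0,0,0,0,0.2],[0,0,0,0,0,0,0.2]]]'
```

```text
t: 4.45
tcp_pos: [0.4686, -0.142, 0.1626]
tool_rot: [0.696, 0.718, -0.0, -0.0]
force: [-1.7, -0.2, 6.2]
finger_gap: 0.345
gripper_force: 59.1
t: 5.05
tcp_pos: [0.4689, -0.1421, 0.2181]
tool_rot: [0.696, 0.718, 0.0, 0.0]
force: [-0.1, -0.3, -0.8]
finger_gap: 0.344
gripper_force: 59.5
```

```bash
python3 -m pendant '[[[0.02,0.005,-0.01,0,0,0,0.2],[0.0409,0.0095,-0.01,0,0,0,0.2],[0.0409,0.0095,-0.01,0,0,0,0.2],[0.0409,0.0095,-0.01,0,0,0,0.2],[0.0409,0.0095,-0.01,0,0,0,0.2],[0.0409,0.0095,-0.01,0,0,0,0.2],[0.0409,0.0095,-0.01,0,0,0,0.2],[0.0409,0.0095,-0.01,0,0,0,0.2],[0.0409,0.0095,-0.01,0,0,0,0.2],[0.0409,0.0095,-0.01,0,0,0,0.2],[0.02,0.005,0,0,0,0,0.2],[0,0,0,0,0,0,0.2]]]'
python3 -m pendant '[[[0,0,0,0,0.5,0,0.2],[0,0,0,0,0.9,0,0.2],[0,0,0,0,0.9,0,0.2],[0,0,0,0,0.9,0,0.2],[0,0,0,0,0.9,0,0.2],[0,0,0,0,0.9,0,0.2],[0,0,0,0,0.9,0,0.2],[0,0,0,0,0.645,0,0.2],[0,0,0,0,0,0,0.2],[0,0,0,0,0,0,0.2]]]'
cat > tgt.py <<'E'
from h import *
# cover frame: point C0, outward normal hn, along-cover a
hn=np.array([.0321,-.9995,0]);a=np.array([.9995,.0321,0]);C0=np.array([.53,.3214,0])
def T(h,v,th=np.pi/4,b=.0205):
    n=hn*np.sin(th)+np.array([0,0,np.cos(th)]); return C0+hn*h+np.array([0,0,v])+b*n, np.c_[np.cross(a,-n),a,-n]
E
python3 - <<'E'
from tgt import *
from station import eyes
np.set_printoptions(precision=4,suppress=True)
p,r=T(.09,.085); go(p,r)
s=eyes.snapshot("scene");cv2.imwrite("pics/s2.png",cv2.resize(s["pixels"][130:420,60:420,::-1],None,fx=2,fy=2)); P=cloud(s)
# guard pts: left of fan, above table
m=(P[...,0]>.4)&(P[...,0]<.66)&(P[...,1]>.02)&(P[...,1]<.315)&(P[...,2]>.08)&(P[...,2]<.45);print(m.sum())
E
```

```text
t: 6.25
tcp_pos: [0.5345, 0.1882, 0.2968]
tool_rot: [0.695, 0.719, -0.001, -0.001]
force: [-0.0, -0.5, -1.1]
finger_gap: 0.341
gripper_force: 59.5
t: 7.25
tcp_pos: [0.5345, 0.1854, 0.2972]
tool_rot: [0.644, 0.663, 0.265, -0.275]
force: [0.4, -1.0, -1.2]
finger_gap: 0.341
gripper_force: 59.6
t 7.25 pos [0.5345 0.1854 0.2972] q [-0.233  0.455  1.676  0.773  1.349 -0.574] F [ 0.42 -0.97 -1.16] gap 0.341 gf 59.56056833267212
axes
 [[-0.0198  0.9995 -0.0227]
 [ 0.7081  0.03    0.7055]
 [ 0.7059 -0.0021 -0.7083]]
shift frac [-0.1464  0.0002  0.2029]
turn units [-0.     0.015 -0.025]
4554
```

View pics/s2.png

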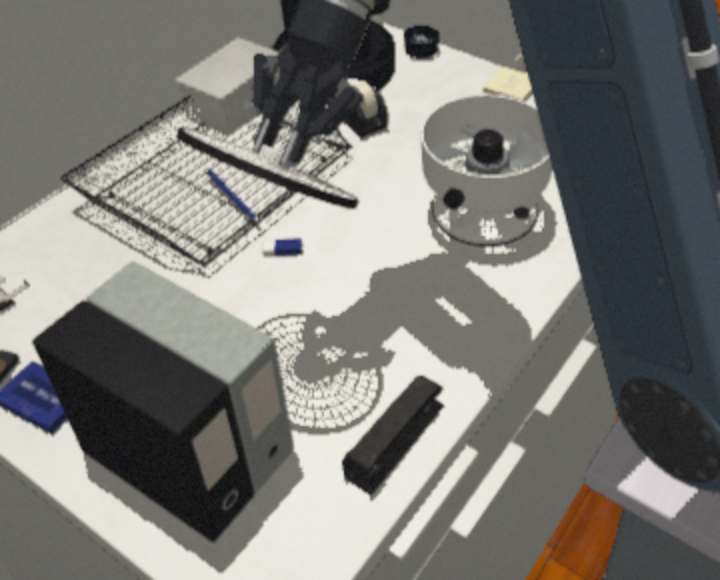

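The crop shows the guard held firmly and edge-on from (180,132) to (355,205), tilted 45° with its underside to the binders. The cap is visible at (488,145). I'll lower it to just above contact.

```bash
python3 -m pendant '[[[-0.0244,0,0.0338,0,0,0,0.2],[-0.0244,0,0.0338,0,0,0,0.2],[-0.0244,0,0.0338,0,0,0,0.2],[-0.0244,0,0.0338,0,0,0,0.2],[-0.0244,0,0.0338,0,0,0,0.2],[-0.0122,0,0.0169,0,0,0,0.2],[-0.0122,0,0.0169,0,0,0,0.2],[0,0,0,0,0,0,0.2],[0,0,0,0,0,0,0.2]]]'
python3 -c "
from tgt import *
go(*T(.09,.085));go(*T(.0757,.0757))"
```

```text
t: 8.2
tcp_pos: [0.534, 0.219, 0.1011]
tool_rot: [0.642, 0.664, 0.266, -0.275]
force: [-0.3, 0.1, -0.7]
finger_gap: 0.342
gripper_force: 59.6
t 8.2 pos [0.534  0.219  0.1011] q [-0.171  0.78   1.79   0.943  1.026 -0.905] F [-0.32  0.09 -0.72] gap 0.342 gf 59.5695036649704
axes
 [[-0.0242  0.9994 -0.0228]
 [ 0.707   0.0333  0.7065]
 [ 0.7068  0.001  -0.7074]]
shift frac [-0.0032 -0.0009 -0.0004]
turn units [-0.001  0.003  0.012]
t 8.2 pos [0.534  0.219  0.1011] q [-0.171  0.78   1.79   0.943  1.026 -0.905] F [-0.32  0.09 -0.72] gap 0.342 gf 59.5695036649704
axes
 [[-0.0242  0.9994 -0.0228]
 [ 0.707   0.0333  0.7065]
 [ 0.7068  0.001  -0.7074]]
shift frac [ 0.0012 -0.0009  0.0205]
turn units [-0.001  0.003  0.012]
```

```bash
python3 -m pendant '[[[-0.003,0,0.003,0,0,0,0.2],[-0.003,0,0.003,0,0,0,0.2],[0,0,0,0,0,0,0.2],[0,0,0,0,0,0,0.2]]]'
python3 -m pendant '[[[-0.0015,0,0.0015,0,0,0,0.2],[-0.0015,0,0.0015,0,0,0,0.2],[0,0,0,0,0,0,0.2]]]'
python3 -m pendant '[[[0.003,0,0.003,0,0,0,0.2],[0.003,0,0.003,0,0,0,0.2],[0,0,0,0,0,0,0.2],[0,0,0,0,0,0,0.2]]]'
```

```text
t: 8.6
tcp_pos: [0.5339, 0.2184, 0.0941]
tool_rot: [0.643, 0.664, 0.266, -0.275]
force: [0.3, -0.2, -1.5]
finger_gap: 0.34
gripper_force: 59.6
t: 8.9
tcp_pos: [0.5337, 0.2185, 0.0902]
tool_rot: [0.643, 0.664, 0.266, -0.275]
force: [0.1, 0.9, -1.4]
finger_gap: 0.339
gripper_force: 59.6
t: 9.3
tcp_pos: [0.5334, 0.2255, 0.0904]
tool_rot: [0.643, 0.664, 0.266, -0.275]
force: [1.0, 0.5, -0.2]
finger_gap: 0.344
gripper_force: 59.6
```

```bash
python3 -m pendant '[[[0.003,0,0.003,0,0,0,0.2],[0.0015,0,0.0015,0,0,0,0.2],[0,0,0,0,0,0,0.2],[0,0,0,0,0,0,0.2]]]'
python3 -m pendant '[[[-0.0015,0,0.0015,0,0,0,0.2],[0,0,0,0,0,0,0.2],[0,0,0,0,0,0,0.2]]]'
```

```text
t: 9.7
tcp_pos: [0.5334, 0.2305, 0.0904]
tool_rot: [0.643, 0.664, 0.266, -0.275]
force: [-0.1, 0.8, -1.8]
finger_gap: 0.338
gripper_force: 59.6
t: 10.0
tcp_pos: [0.5334, 0.2308, 0.0892]
tool_rot: [0.643, 0.663, 0.267, -0.275]
force: [0.0, 2.7, 2.2]
finger_gap: 0.348
gripper_force: 59.7
```

```bash
python3 -m pendant '[[[0.002,0,0.002,0,0,0,0.2],[0,0,0,0,0,0,0.2],[0,0,0,0,0,0,0.2]]]'
```

```text
t: 10.3
tcp_pos: [0.5335, 0.2315, 0.0891]
tool_rot: [0.643, 0.664, 0.266, -0.274]
force: [-1.8, -6.3, 5.9]
finger_gap: 0.344
gripper_force: 60.7
```

```bash
python3 -m pendant '[[[0,0,0,0,0,0,0.4],[0,0,0,0,0,0,0.48],[0,0,0,0,0,0,0.55],[0,0,0,0,0,0,0.6],[0,0,0,0,0,0,0.6],[0,0,0,0,0,0,0.6]]]'
python3 -m pendant '[[[0,0,-0.005,0,0,0,0.6],[0,0,-0.015,0,0,0,0.6],[0,0,-0.03,0,0,0,0.6],[0,0,-0.04,0,0,0,0.6],[0,0,-0.04,0,0,0,0.6],[0,0,0,0,0,0,0.6]]]'
python3 - <<'E'
from tgt import *
from station import eyes
go([.469,-.1418,.22])
s=eyes.snapshot("scene");cv2.imwrite("pics/s3.png",cv2.resize(s["pixels"][130:420,60:420,::-1],None,fx=2,fy=2)); np.savez("pics/s3.npz",**s)
E
```

```text
t: 10.9
tcp_pos: [0.5332, 0.2327, 0.0886]
tool_rot: [0.643, 0.664, 0.266, -0.275]
force: [0.1, 0.4, -0.4]
finger_gap: 0.599
gripper_force: 0.0
t: 11.5
tcp_pos: [0.5385, 0.1559, 0.165]
tool_rot: [0.643, 0.664, 0.268, -0.271]
force: [0.3, -0.0, 1.0]
finger_gap: 0.598
gripper_force: 0.0
t 11.5 pos [0.5385 0.1559 0.165 ] q [-0.285  0.666  1.763  0.823  1.162 -0.834] F [ 0.34 -0.01  1.03] gap 0.598 gf 0.0
axes
 [[-0.0249  0.9996 -0.0147]
 [ 0.7085  0.028   0.7052]
 [ 0.7053  0.0071 -0.7089]]
shift frac [-0.213  -0.0967 -0.3099]
```

View pics/s3.png

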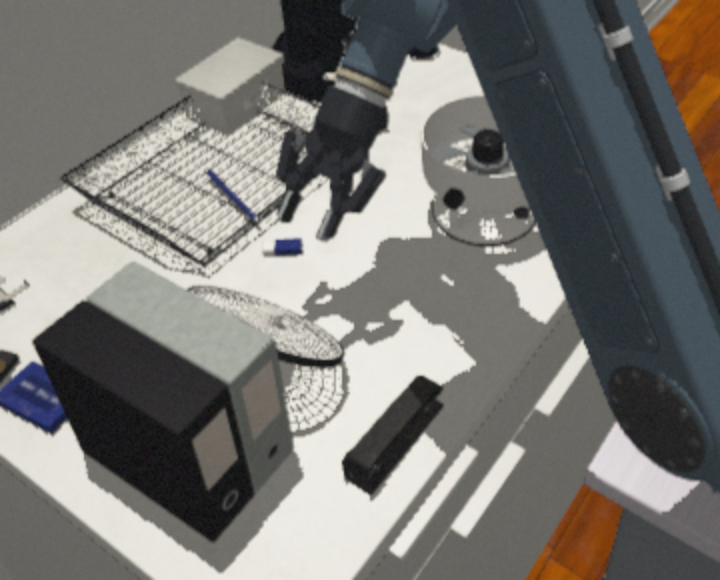

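The crop shows the guard leaning on the cover, from (190,290) to (340,355), with the fingers clear. I'll back off, level the tool and go over the cap.

```bash
python3 -m pendant '[[[0,0,-0.05,0,0,0,0.8],[0,0,-0.05,0,0,0,0.8],[0,0,-0.05,0,0,0,0.8],[0,0,-0.05,0,-0.5,0,0.8],[0,0,0,0,-0.9,0,0.8],[0,0,0,0,-0.9,0,0.8],[0,0,0,0,-0.9,0,0.8],[0,0,0,0,-0.9,0,0.8],[0,0,0,0,-0.9,0,0.8],[0,0,0,0,-0.9,0,0.8],[0,0,0,0,-0.645,0,0.8],[0,0,0,0,0,0,0.8]]]'
python3 -c "
from tgt import *
go([.469,-.1418,.25],np.array([[0,1,0],[1,0,0],[0,0,-1.]]))"
```

```text
t: 12.75
tcp_pos: [0.538, 0.0488, 0.2746]
tool_rot: [0.694, 0.72, -0.001, -0.001]
force: [0.1, 0.1, 0.3]
finger_gap: 0.801
gripper_force: 0.0
t 12.75 pos [0.538  0.0488 0.2746] q [-0.117  0.379  1.609  0.     1.156 -0.154] F [0.07 0.08 0.26] gap 0.801 gf 0.0
axes
 [[-3.670e-02  9.993e-01 -2.300e-03]
 [ 9.993e-01  3.670e-02  6.000e-04]
 [ 7.000e-04 -2.300e-03 -1.000e+00]]
shift frac [-0.2349 -0.0948  0.0308]
turn units [-0.019 -0.006  0.306]
```

```bash
python3 -m pendant '[[[-0.047,-0.019,0.006,0,0,0.1,0.8],[-0.047,-0.019,0.006,0,0,0.1,0.8],[-0.047,-0.019,0.006,0,0,0.1,0.8],[-0.047,-0.019,0.006,0,0,0,0.8],[-0.047,-0.019,0.006,0,0,0,0.8],[0,0,0,0,0,0,0.8],[0,0,0,0,0,0,0.8]]]'
python3 - <<'E'
from tgt import *
from station import eyes
go([.469,-.1418,.12],np.array([[0,1,0],[1,0,0],[0,0,-1.]]))
s=eyes.snapshot("wrist");cv2.imwrite("pics/w4.png",s["pixels"][:,:,::-1]);np.savez("pics/w4.npz",**s)
E
```

```text
t: 13.45
tcp_pos: [0.4645, -0.1433, 0.2507]
tool_rot: [0.71, 0.705, 0.0, -0.001]
force: [0.3, 0.2, 0.4]
finger_gap: 0.805
gripper_force: 0.0
t 13.45 pos [ 0.4645 -0.1433  0.2507] q [-0.531  0.335  1.765  0.002  1.044 -0.524] F [0.33 0.19 0.36] gap 0.805 gf 0.0
axes
 [[ 0.0072  1.     -0.0012]
 [ 1.     -0.0072  0.0026]
 [ 0.0025 -0.0012 -1.    ]]
shift frac [0.0015 0.0058 0.1633]
turn units [-0.01  -0.021 -0.06 ]
```

View pics/w4.png

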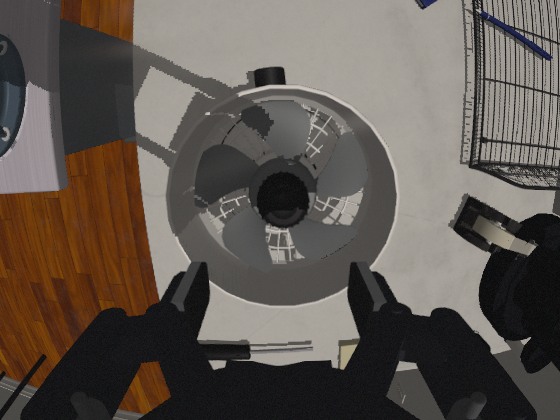

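The wrist view shows the open fan, the cap's top around (283,195), and the shroud rim spanning columns 167–399 and rows 86–306. I'll get the cap's axis from both.

```bash
python3 - <<'E'
from h import *
s=dict(np.load("pics/w4.npz"))
def fray(u,v,z):
    K=s["intrinsics"];x=np.array([u-K[0,2],v-K[1,2]]);r=np.hypot(*x);t=r/K[0,0]
    d=R.from_quat(s["attitude"]).apply([*(np.sin(t)*x/r),np.cos(t)]);return s["eye"]+d*(z-s["eye"][2])/d[2]
pts=np.array([fray(*p,.142)[:2] for p in [(167,195),(399,192),(282,86),(282,306)]])
A=np.c_[2*pts,np.ones(len(pts))];x=np.linalg.lstsq(A,(pts**2).sum(1),rcond=None)[0]
print("rim",x[:2],np.sqrt(x[2]+x[0]**2+x[1]**2))
g=s["pixels"].max(2);m=np.zeros_like(g);m[165:235,250:320]=(g[165:235,250:320]<22)*255
m=cv2.morphologyEx(m,cv2.MORPH_OPEN,np.ones((5,5)));c=max(cv2.findContours(m,0,2)[0],key=cv2.contourArea)
b=cv2.boundingRect(c);print(b)
for z,v in((.138,b[1]),): 
    l=fray(b[0],195,z);r=fray(b[0]+b[2],195,z);t=fray(283,v,z);print(l,r,t,"centre",(l+r)/2,"y from top edge",t[1]-.022)
E
```

```text
rim [ 0.46934618 -0.14032542] 0.09179823236387528
(282, 174, 8, 6)
[ 0.46817014 -0.13161735  0.138     ] [ 0.4743397 -0.1316612  0.138    ] [ 0.46900504 -0.11508218  0.138     ] centre [ 0.47125492 -0.13163928  0.138     ] y from top edge -0.1370821844124511
```

The rim agrees with the guard centre at about (0.469, -0.1415), so I'll descend onto the cap.

```bash
python3 -m pendant '[[[0.0018,0.0058,0.02,-0.01,-0.02,-0.06,0.7],[0,0,0.03,0,0,0,0.7],[0,0,0.03,0,0,0,0.7],[0,0,0.03,0,0,0,0.7],[0,0,0.02,0,0,0,0.7],[0,0,0.015,0,0,0,0.7],[0,0,0.01,0,0,0,0.7],[0,0,0,0,0,0,0.7],[0,0,0,0,0,0,0.7]]]'
python3 -c "
from tgt import *
go([.469,-.1415,.121],np.array([[0,1,0],[1,0,0],[0,0,-1.]]))"
```

```text
t: 14.4
tcp_pos: [0.4705, -0.141, 0.1276]
tool_rot: [0.706, 0.709, -0.0, 0.001]
force: [0.6, 0.2, 0.5]
finger_gap: 0.703
gripper_force: 0.0
t 14.4 pos [ 0.4705 -0.141   0.1276] q [-0.518  0.54   1.873 -0.002  0.726 -0.521] F [0.56 0.21 0.47] gap 0.703 gf 0.0
axes
 [[-0.0042  1.      0.0016]
 [ 1.      0.0042 -0.0024]
 [-0.0024  0.0016 -1.    ]]
shift frac [-0.0006 -0.0019  0.0083]
turn units [0.014 0.02  0.035]
```

```bash
python3 -m pendant '[[[-0.0006,-0.0019,0.004,0,0.02,0,0.7],[0,0,0.0035,0,0,0,0.7],[0,0,0,0,0,0,0.6],[0,0,0,0,0,0,0.4],[0,0,0,0,0,0,0.3],[0,0,0,0,0,0,0.3],[0,0,0,0,0,0,0.3]]]' 50
python3 -c "
from tgt import *
go([.469,-.1415,.121],np.array([[0,1,0],[1,0,0],[0,0,-1.]]))"
```

```text
t: 15.1
tcp_pos: [0.4684, -0.1421, 0.1218]
tool_rot: [0.706, 0.708, 0.0, 0.001]
force: [-1.7, -0.5, 5.7]
finger_gap: 0.503
gripper_force: 51.0
t 15.1 pos [ 0.4684 -0.1421  0.1218] q [-5.240e-01  5.490e-01  1.881e+00  1.000e-03  7.100e-01 -5.270e-01] F [-1.67 -0.54  5.67] gap 0.503 gf 51.03097580373287
axes
 [[-3.1e-03  1.0e+00  1.3e-03]
 [ 1.0e+00  3.1e-03 -2.0e-04]
 [-2.0e-04  1.3e-03 -1.0e+00]]
shift frac [0.0008 0.0007 0.001 ]
turn units [0.011 0.002 0.026]
```

```bash
python3 -m pendant '[[[0,0,0,0,0,-0.5,0.3],[0,0,0,0,0,-0.5,0.3],[0,0,0,0,0,-0.5,0.3],[0,0,0,0,0,0,0.3]]]'
python3 -c "
from h import *
from station import monitor
s=monitor.sense();print(s['ft_torque'],s['q'].round(3),s['tau'].round(2),R.from_quat(s['tool_rot']).as_matrix().round(3))"
```

```text
t: 15.5
tcp_pos: [0.4686, -0.142, 0.1218]
tool_rot: [0.642, 0.767, 0.001, 0.0]
force: [-1.4, 0.1, 5.9]
finger_gap: 0.502
gripper_force: 51.9
[ 0.00674867  0.34548437 -1.17195504] [-0.524  0.549  1.881  0.004  0.71  -0.704] [  1.28 -34.45  -9.4   -0.76  -0.42  -1.34] [[-0.176  0.984  0.002]
 [ 0.984  0.176  0.001]
 [ 0.001  0.003 -1.   ]]
```

The torque of -1.17 Nm shows a stop this way, with the fingers slipping slightly. I'll turn the other way.

```bash
python3 -m pendant '[[[0,0,0,0,0,0.8,0.3],[0,0,0,0,0,0.9,0.3],[0,0,0,0,0,0.9,0.3],[0,0,0,0,0,0,0.3]]]' 
python3 -c "
from h import *
from station import monitor
s=monitor.sense();print(s['ft_torque'],s['q'].round(3),s['force'])"
```

```text
t: 15.9
tcp_pos: [0.4688, -0.1425, 0.1218]
tool_rot: [0.751, 0.66, 0.001, 0.001]
force: [-1.4, -2.5, 5.3]
finger_gap: 0.506
gripper_force: 51.1
[-0.09355139  0.25647373 -0.04833443] [-0.524  0.549  1.88   0.     0.71  -0.395] [-1.37567203 -2.50986269  5.28485445]
```

```bash
python3 -m pendant '[[[0,0,0,0,0,0.9,0.3],[0,0,0,0,0,0.9,0.3],[0,0,0,0,0,0.9,0.3],[0,0,0,0,0,0.9,0.3],[0,0,0,0,0,0.9,0.3],[0,0,0,0,0,0.9,0.3],[0,0,0,0,0,0.9,0.3],[0,0,0,0,0,0.9,0.3],[0,0,0,0,0,0.9,0.3],[0,0,0,0,0,0.9,0.3],[0,0,0,0,0,0.9,0.3],[0,0,0,0,0,0,0.3],[0,0,0,0,0,0,0.3],[0,0,0,0,0,0,0.3]]]'
python3 -c "
from h import *
from station import monitor
s=monitor.sense();print(s['ft_torque'],s['q'].round(3),s['force'])"
```

```text
t: 17.3
tcp_pos: [0.4678, -0.142, 0.1218]
tool_rot: [0.992, 0.128, 0.0, -0.0]
force: [-2.4, -0.4, 9.1]
finger_gap: 0.503
gripper_force: 51.3
[-0.10105653  0.46425469 -0.05681201] [-0.524  0.549  1.881  0.     0.711  0.791] [-2.41655529 -0.39300092  9.06652447]
```

```bash
python3 -m pendant '[[[0,0,-0.005,0,0,0,0.3],[0,0,-0.005,0,0,0,0.3],[0,0,0,0,0,0,0.3]]]'
```

```text
t: 17.6
tcp_pos: [0.4683, -0.142, 0.1296]
tool_rot: [0.992, 0.127, 0.0, 0.0]
force: [-1.5, -1.2, -0.5]
finger_gap: 0.503
gripper_force: 51.0
```

Only its weight is felt, so it lifts freely. I'll raise it and check with a picture.

```bash
python3 -m pendant '[[[0,0,-0.01,0,0,0,0.3],[0,0,-0.015,0,0,0,0.3],[0,0,-0.02,0,0,0,0.3],[0,0,-0.03,0,0,0,0.3],[0,0,-0.03,0,0,0,0.3],[0,0,-0.02,0,0,0,0.3],[0,0,-0.01,0,0,0,0.3],[0,0,0,0,0,0,0.3],[0,0,0,0,0,0,0.3],[0,0,0,0,0,0,0.3],[0,0,0,0,0,0,0.3]]]'
python3 - <<'E'
from tgt import *
from station import eyes
go([.469,-.1418,.25])
s=eyes.snapshot("scene");cv2.imwrite("pics/s5.png",cv2.resize(s["pixels"][130:420,60:420,::-1],None,fx=2,fy=2))
E
```

```text
t: 18.7
tcp_pos: [0.4679, -0.1418, 0.2365]
tool_rot: [0.992, 0.127, -0.0, -0.001]
force: [0.5, -0.5, -0.6]
finger_gap: 0.502
gripper_force: 50.9
t 18.7 pos [ 0.4679 -0.1418  0.2365] q [-5.240e-01  3.580e-01  1.776e+00  1.000e-03  1.008e+00  7.930e-01] F [ 0.53 -0.52 -0.62] gap 0.502 gf 50.942340698093176
axes
 [[ 9.679e-01  2.513e-01 -6.000e-04]
 [ 2.513e-01 -9.679e-01  1.100e-03]
 [-3.000e-04 -1.200e-03 -1.000e+00]]
shift frac [ 0.0013  0.0003 -0.0169]
```

View pics/s5.png

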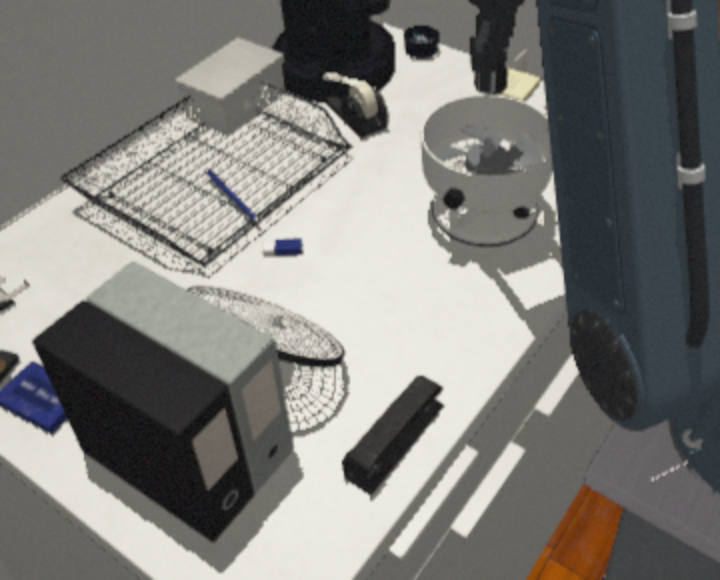

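The crop shows the cap in the gripper at (490,80), well above the empty hub. The guard is still leaning at (265,325), and the stapler and eraser are where they were.

```bash
python3 -c "
from station import job
print(job.sign_off())"
```

```text
the job is handed in; nothing more can be done
None
```

The job is handed in: the guard leans against the binders, the cap (reverse thread) is off and held about 115 mm above the hub, and the stapler and eraser look undisturbed in the last picture, which does not show the screwdriver and only partly shows the sticky pad; no verdict came back.

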